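# Edge a flat plate off a stack and wedge it fast in the holding board

### The job

The flat aluminium plate has to be held fast in the wedge board for deburring, but it lies flat on the stack of drawer fronts and is too thin to get hold of there. Press on it and draw it out over the stack's front edge, the one facing the robot, until its near end overhangs enough to pinch by its sides; then lay it flat in the wedge board with its far end up against the end stop and its long side along the fence, between fence and wedge. Last, tap or push the loose wedge forward by its wide end until it stops and grips the plate tight against the fence, then let go; do not drop the plate onto the bench, and leave the pencil beside it on the stack where it is.

Things in the scene. Friction and masses are not known exactly. Their poses are not given: they have to be found in the camera images.
- plate: Flat bare aluminium plate, 200 mm long (its x axis) x 60 mm wide (y) x 3 mm thick, about 0.1 kg, six small countersunk screw holes. Origin: centre of its underside. At the start it lies on the stack with its -x end (near end) nearest the robot, 10 to 35 mm inside the front edge, turned up to about 12 degrees to the stack.
- plate_near (a point): Middle of the plate's -x end face (100 mm from its centre), the end to be drawn out over the front edge and pinched across the 60 mm width. Pressed from above with 5 to 8 N behind this end, the plate follows the fingertips; it slides more easily on the stack than under them.
- pack_edge (a point): Middle of the front top edge (facing the robot, 67 mm above the bench) of the stack of drawer fronts: a block in slippery smooth film, 331 mm long x 215 wide x 67 high that stands firm on the right of the bench, its long side pointing away from the robot. Axes: y along the stack's length away from the robot, x to the right. What has negative y here hangs out in front of the stack.
- wedge_board: Wedge board, 18 mm plywood 185 x 160 mm, screwed to the bench, three wooden cleats on top. Origin: on the bench (z = 0) under the centre of the properly seated plate. x points to the end stop (robot's left), y to the tapered cleat (towards the robot). Seat of the plate: board top (z 18 mm), x -100 to 100, y -30 to 30 mm; the plate's +x end goes to the stop. All board points below share these axes.
- board_fence (a point): Middle of the fence's straight face (y = -30 mm in the board's frame), which the plate's long side is gripped against; the fence is 12 mm high above the board and runs from x = -10 to 118 mm.
- board_stop (a point): End stop: on its face (x = 100 mm in the board's frame), against which the plate's far end goes; it is 12 mm high above the board and spans y -54 to 22 mm.
- board_cleat (a point): Middle of the tapered cleat's face (64, 58 mm in the board's frame). The cleat is 14 mm high above the board, x about 10 to 120 mm; its face runs from y = 67 mm at x = 10 to y = 49 mm at x = 118 (1 in 6).
- board_front (a point): Middle of the seat at the board's front end (x = -55 mm), on its top. A seated plate's near 45 mm stick out free in front of it, 18 mm above the bench, so fingers can hold its sides there.
- wedge: Loose wooden wedge between seat and tapered cleat: 95 mm long (x), 18 thick, 39 wide at the butt (-x end), 23 at the nose. Origin: underside, mid length, 15 mm from its straight side (at y = -15 mm), which faces the plate; axes as the board's. Starts drawn back 44-56 mm, leaving the seat 5-7 mm wider than the plate. Self-locking.
- wedge_butt (a point): Centre of the wedge's wide butt face (the face to tap or push along +x of the board), 9 mm above its underside. With the plate seated the wedge is tight when its origin is at about x = 47 mm, y = 45 mm in the board's frame; a push of about 15 N drives it tight.
- pencil: Flat carpenter's pencil, 15 x 130 x 7 mm, on the stack along its left edge beside the plate. Origin: centre of its underside. To be left alone.

How it is judged:
By the outcome, as a careful person would: the job done as asked, in the order asked, and still so for the second after the job is handed in, with the robot touching nothing.
It also fails if it takes over 61 s, if anything falls off the work surface, if the arm or the gripper's body presses on something with over 40 N, if the wrist force passes 120 N, or if a joint passes its speed limit or range.

### The arm

A 6-joint arm with a two-finger parallel gripper is mounted at the origin on a cart in front of the work surface, level with it; the furniture and walls round the work are solid. World frame = base frame: x ahead of the robot, y to its left, z up, the work surface at z = 0. Lengths are in mm, angles in rad, forces in N, time in s.
With the tool pointing down it reaches from about 350 to 775 mm from the base axis. Payload 7.3 kg.
Tool frame: the origin (TCP) lies at the very end of the fingers, on their centre line; the grasp point (between the pads) lies 19 mm behind it; z points along the fingers, y is the line along which they close (so a half turn about z gives the same grasp; the last joint's range is limited). The gripper opens to 92 mm and grips with 3 to 60 N. Pads are 19 mm wide; open, the fingers measure 130 mm over their backs; the gripper's body (75 mm by 190 mm) begins 47 mm behind the grasp point.
Start: joints at [1.111, 0.342, 1.524, -0, 1.275, -0.146], TCP at [162.04, 499.388, 226.741] pointing down, gripper open.
Joint ranges: [-2.53, 2.53], [-0.77, 2.02], [0.04, 2.7], [-1, 4.14], [0.28, 2.66], [-3.11, 3.11]. Speed limits (rad/s): [2.57, 2.57, 3.14, 3.14, 3.14, 3.14].

### API

Orientations are given as [roll, pitch, yaw] about the fixed x, y, z axes, in that order (R = Rz(yaw) Ry(pitch) Rx(roll)).
In Python, from plant import * gives the robot as it stands.
- The arm moves only by the tool arm_command, never from a script. Its arguments are lists of equal length, an entry for each row: "gripper": the finger opening in mm, from 0 to 91.8; "dp": the shift along the tool's x, y, z in units of 25 mm (1.0 is 25 mm), a list of three; "twist": the turn about the tool's z in units of 5 degrees (1.0 is 5 degrees). A call has exactly 5 rows; each row shifts and turns the commanded pose from where the row before left it, along the tool's axes as they then stand; what a row does not reach is not made up. A row lasts 1/8 s, in which the tool goes at most 62.5 mm and 10.7 degrees, less where a joint would pass 70% of its speed; a pose out of reach is approached as far as the arm can. A call is refused whole if a number of a shift passes 1 or a number of a turn 1, either way. A call with a gripper value outside its range is refused whole. The fingers move at their own pace and stop on an object; the grip force is fixed at half the most. Time passes only in rows, so rows that do not move let the fingers close, or fill a call up. It gives the time, the measured TCP pose, the force, the opening and the grip force at its end, in the units of the state.
- get_obs(): the state, without advancing time (a new reading comes with each control period).
- capture(name): name is "scene" or "top" or "wrist"; returns the picture (384x512x3 uint8, red, green, blue); there is no depth.
- get_calibration(name): a dict with "mtx" (3x3 intrinsics, pixels), "position" and "attitude" of the camera in the world; the wrist camera has in their place "mount" (4x4, takes a point from camera to tool coordinates, whose origin is the TCP and whose axes are the flange's). Camera axes: x right, y down, z forward; pixel columns grow to the right and rows downward; lengths in mm; the calibration is good to about 2 mm. The wrist camera is an equidistant fisheye: a pixel r from the principal point sees the ray r / f radians off the axis. A picture is of the moment at which its call begins: read the wrist's pose just before it. get_calibration takes no time and is no camera call.
- close_job(): hands the job in; it is judged then, once.
The state is a dict: "time": time; "joint_positions": joint angles; "dq": joint speeds; "tau": joint torques, N m; "tool_pos": TCP position; "tcp_rot": TCP orientation; "contact_force": force on the tool from outside, world axes, zero at the start; "moment": the same for the moment, N m; "grip_width": finger opening in mm; "finger_force": force on a finger pad.
Only numpy, scipy, OpenCV 4.12 (cv2) and the standard library are available. Lean on these libraries where they do the work, as an engineer would, in place of code of your own. Each camera call takes 0.05 s, during which the arm holds its last target. There are 200 camera calls.

## Working session

There is one attempt and no reset: what is moved stays moved. The work goes in short steps, Python scripts to look and compute and a tool call to move; the robot and the scene stay as the last step left them, time stands still between calls to the robot, and variables do not carry over. Pictures are saved under pics/ and viewed, at most 12 in all, crops included, and the job is handed in when it is done.

Besides the shell and the picture viewer there is one more tool, called as name(argument=value, ...), one argument or row to a line, values as JSON. arm_command: Moves the arm, as the interface text tells. Its arguments: {"type":"object","properties":{"gripper":{"type":"array"},"dp":{"type":"array"},"twist":{"type":"array"}},"required":["gripper","dp","twist"]}

```bash
mkdir -p pics; ls; python3 - <<'E'
from plant import *
import cv2,numpy as np
o=get_obs();print(o)
for n in("scene","top"):
    c=get_calibration(n);print(n,c)
    im=capture(n);cv2.imwrite(f"pics/{n}0.png",im[:,:,::-1])
print(get_calibration("wrist"))
a=cv2.imread("pics/scene0.png");b=cv2.imread("pics/top0.png")
cv2.imwrite("pics/top0b.png",cv2.resize(b,(800,600),interpolation=cv2.INTER_CUBIC))
E
```

```text
pics
{'time': 0.0, 'joint_positions': array([ 1.11101475e+00,  3.42722708e-01,  1.52504060e+00,  1.59965991e-05,
        1.27540775e+00, -1.45991584e-01]), 'dq': array([ 0.00038111,  0.00036097, -0.00181969, -0.00202508,  0.00352385,
       -0.00068247]), 'tau': array([ 1.07210446e-03, -4.31241131e+01, -2.44225788e+01,  7.18824542e-02,
        5.58572123e-02, -1.28434071e-04]), 'tool_pos': array([161.83074939, 498.99316536, 226.03674879]), 'tcp_rot': array([-3.14003326e+00, -2.44750665e-04,  2.82779780e+00]), 'contact_force': array([-1.12196954, -1.52739813, -0.27894684]), 'moment': array([-0.07660744, -0.0007064 , -0.06916714]), 'finger_force': 0.0, 'grip_width': 91.93856220622774}
scene {'mtx': array([[416.02605334,   0.        , 260.69430135],
       [  0.        , 416.02605334, 197.04322526],
       [  0.        ,   0.        ,   1.        ]]), 'position': array([285.22702423, 527.44496381, 572.09673852]), 'attitude': array([-2.19550207, -0.01988296, -2.76973316])}
top {'mtx': array([[365.07450774,   0.        , 256.91441073],
       [  0.        , 365.07450774, 193.81772877],
       [  0.        ,   0.        ,   1.        ]]), 'position': array([ 448.89838924, -149.19156401,  900.52796077]), 'attitude': array([-3.06248093,  0.02283764, -1.57710303])}
{'mtx': array([[297.31863964,   0.        , 251.09974515],
       [  0.        , 297.31863964, 191.53687136],
       [  0.        ,   0.        ,   1.        ]]), 'mount': array([[ 4.84870688e-04, -9.61867727e-01, -2.73514608e-01,
         7.40836040e+01],
       [ 9.99999864e-01,  5.19525219e-04, -5.42710282e-05,
        -2.35464992e-01],
       [ 1.94299287e-04, -2.73514545e-01,  9.61867847e-01,
        -1.57346611e+02],
       [ 0.00000000e+00,  0.00000000e+00,  0.00000000e+00,
         1.00000000e+00]])}
```

View pics/top0b.png

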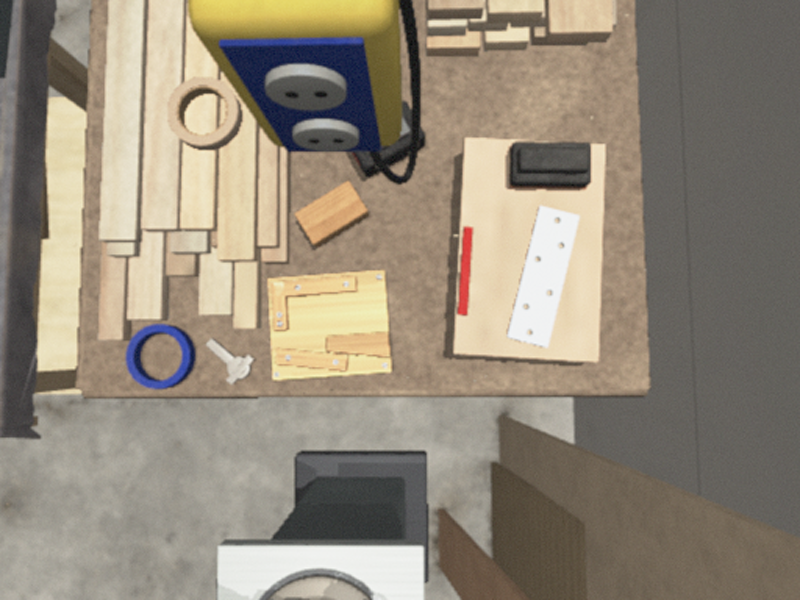

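View pics/scene0.png

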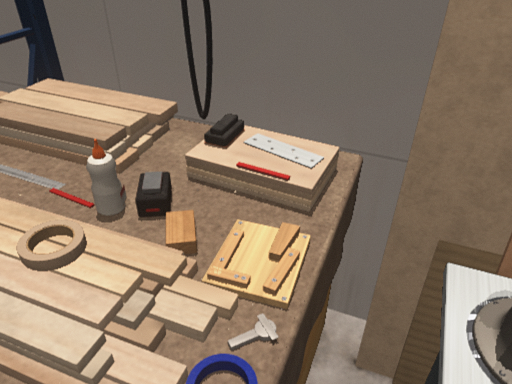

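The top view shows the white plate around (543,277) on the stack. The pencil (red) is at (465,270), the board around (330,325), and the wedge at (358,344). Next I'll project these to world positions.

```bash
cat > h.py <<'E'
from plant import *
import cv2,numpy as np
from scipy.spatial.transform import Rotation as Ro
def cam(n):
    c=get_calibration(n);return c["mtx"],np.array(c["position"]),Ro.from_euler("xyz",c["attitude"]).as_matrix()
def ray2z(n,px,z):
    K,p,R=cam(n);px=np.atleast_2d(np.array(px,float))
    d=(R@np.linalg.inv(K)@np.c_[px,np.ones(len(px))].T).T
    return p+d*((z-p[2])/d[:,2])[:,None]
def proj(n,P):
    K,p,R=cam(n);q=(np.atleast_2d(P)-p)@R;q=q@K.T;return q[:,:2]/q[:,2:]
def wrist_z(px,z,o):
    c=get_calibration("wrist");K=c["mtx"];M=c["mount"]
    px=np.atleast_2d(np.array(px,float));v=(px-K[:2,2])/K[0,0];r=np.linalg.norm(v,axis=1)+1e-9
    d=np.c_[v*(np.sin(r)/r)[:,None],np.cos(r)]
    T=Ro.from_euler("xyz",o["tcp_rot"]).as_matrix()
    p=T@M[:3,3]+o["tool_pos"];d=d@(T@M[:3,:3]).T
    return p+d*((z-p[2])/d[:,2])[:,None]
E
python3 - <<'E'
from h import *
np.set_printoptions(precision=1,suppress=True)
s=1.5625
im=cv2.imread("pics/top0.png")
def rect(mask,z):
    cs=cv2.findContours(mask,0,2)[0];c=max(cs,key=cv2.contourArea)
    P=ray2z("top",c[:,0,:],z)[:,:2].astype(np.float32);return cv2.minAreaRect(P),cv2.boxPoints(cv2.minAreaRect(P))
roi=np.zeros(im.shape[:2],np.uint8);roi[125:225,315:375]=255
m=((im.min(2)>195)*255).astype(np.uint8)&roi
print("plate",rect(m,70))
roi[:]=0;roi[140:205,290:305]=255
b,g,r=[im[:,:,i].astype(int) for i in range(3)]
print("pencil",rect((((r>130)&(g<80))*255).astype(np.uint8)&roi,73))
print("stack",ray2z("top",np.array([(463,138),(605,143),(598,361),(453,355)])/s,67))
print("board",ray2z("top",np.array([(268,277),(385,270),(391,372),(273,380)])/s,18))
cv2.imwrite("pics/crop1.png",cv2.resize(im[165:250,165:255],None,fx=6.6,fy=6.6,interpolation=cv2.INTER_CUBIC))
E
```

```text
plate (((553.3521728515625, -337.848876953125), (62.72863006591797, 201.92080688476562), 74.85887908935547), array([[ 447.7, -341.8],
       [ 642.6, -394.5],
       [ 659. , -333.9],
       [ 464.1, -281.2]], dtype=float32))
pencil (((561.8078002929688, -222.81454467773438), (11.582719802856445, 124.72622680664062), 85.33460998535156), array([[ 499.2, -223.5],
       [ 623.5, -233.7],
       [ 624.4, -222.1],
       [ 500.1, -212. ]], dtype=float32))
stack [[ 761.9 -224.3   67. ]
 [ 751.1 -434.9   67. ]
 [ 428.6 -413.8   67. ]
 [ 438.5 -205.    67. ]]
board [[ 561.3   79.3   18. ]
 [ 570.6 -104.2   18. ]
 [ 412.4 -112.8   18. ]
 [ 401.1   69.6   18. ]]
```

View pics/crop1.png

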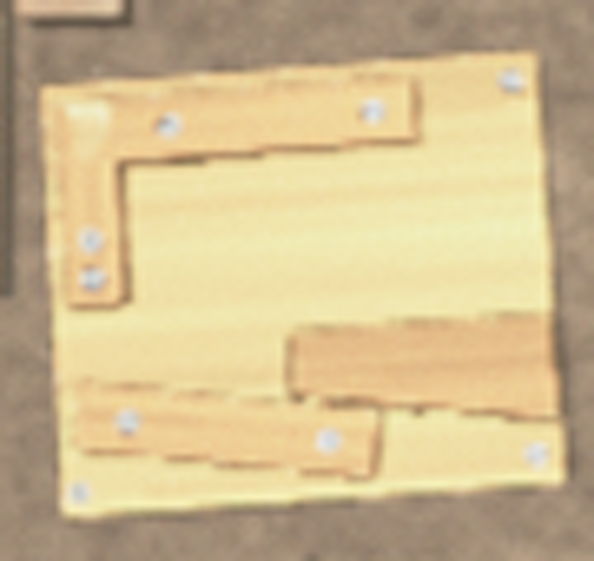

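The board view shows the inside fence/stop corner at crop (118,162), the fence end at (413,142), and the wedge nose at (290,365). Next I'll fit the board frame and check for hanging obstacles.

```bash
cat >> h.py <<'E'
def plan(wps,yaw0=None):
    """wps: list of (n_rows,(x,y,z),yaw); prints dp rows in tool axes, 2 decimals"""
    o=get_obs();p=o["tool_pos"].copy();y=o["tcp_rot"][2] if yaw0 is None else yaw0
    for n,q,yq in wps:
        q=np.array(q,float);D=np.empty((n,3));W=np.round((y-yq)/n/np.radians(5),2)
        p0=p.copy()
        for i in range(n):
            t=p0+(q-p0)*(i+1)/n
            R=Ro.from_euler("xyz",[np.pi,0,y]).as_matrix()
            d=np.round(R.T@(t-p)/25,2);p=p+R@d*25;y=y-W*np.radians(5);D[i]=d
        for i in range(0,n,5): print(D[i:i+5].tolist(),[float(W)]*len(D[i:i+5]))
        print(" ->",p.round(1),round(y,3))
def stat():
    o=get_obs();print(round(o["time"],2),o["tool_pos"].round(1),o["tcp_rot"].round(3),o["contact_force"].round(1),round(o["grip_width"],1),round(o["finger_force"],1));return o
E
python3 - <<'E'
from h import *
np.set_printoptions(precision=1,suppress=True)
c=lambda L:[(165+a/6.6-.5,165+b/6.6-.5) for a,b in L]
print("corner,fence end,stop end @18",ray2z("top",c([(118,162),(413,142),(128,300)]),18))
print("same @30",ray2z("top",c([(118,162),(413,142),(128,300)]),30))
print("board corners",ray2z("top",c([(42,88),(535,54),(564,482),(64,516)]),18))
print("wedge nose/butt @36",ray2z("top",c([(290,325),(290,395),(552,312),(556,415)]),36))
# cable loop triangulation
def ray(n,px):
    K,p,R=cam(n);d=R@np.linalg.inv(K)@np.r_[px,1];return p,d/np.linalg.norm(d)
p1,d1=ray("top",(400/1.5625,181/1.5625));p2,d2=ray("scene",(203,117))
A=np.c_[d1,-d2];t=np.linalg.lstsq(A,p2-p1,rcond=None)[0];print("cable",p1+d1*t[0],p2+d2*t[1])
print("bottle,cable end floor",ray2z("scene",[(110,215),(154,212)],0))
print("plate pred",proj("scene",[[456,-311,70],[651,-364,70]]))
plan([(20,(420,30,230),1.3),(15,(492,-330,130),-.264)])
E
```

```text
corner,fence end,stop end @18 [[532.2  52.3  18. ]
 [538.6 -56.9  18. ]
 [481.1  48.1  18. ]]
same @30 [[531.   49.6  30. ]
 [537.4 -58.2  30. ]
 [480.7  45.4  30. ]]
board corners [[ 560.    80.9   18. ]
 [ 570.9 -102.1   18. ]
 [ 413.7 -112.1   18. ]
 [ 402.4   70.9   18. ]]
wedge nose/butt @36 [[ 471.1  -14.5   36. ]
 [ 446.   -14.6   36. ]
 [ 475.1 -108.8   36. ]
 [ 438.3 -110.1   36. ]]
cable [ 651.5 -133.2  221.2] [ 655.5 -131.6  222.4]
bottle,cable end floor [[843.2 -24.7   0. ]
 [760.8 -70.9   0. ]]
plate pred [[318.3 161.5]
 [250.3 136.5]]
[[-0.78, -0.73, -0.01], [-0.84, -0.67, -0.01], [-0.88, -0.61, -0.0], [-0.93, -0.53, -0.01], [-0.96, -0.47, -0.01]] [0.88, 0.88, 0.88, 0.88, 0.88]
[[-1.0, -0.38, -0.01], [-1.03, -0.31, -0.0], [-1.04, -0.23, -0.01], [-1.06, -0.15, -0.01], [-1.07, -0.07, -0.01]] [0.88, 0.88, 0.88, 0.88, 0.88]
[[-1.07, 0.02, -0.01], [-1.07, 0.09, -0.0], [-1.05, 0.18, -0.01], [-1.04, 0.26, -0.01], [-1.02, 0.34, -0.01]] [0.88, 0.88, 0.88, 0.88, 0.88]
[[-0.99, 0.41, -0.0], [-0.95, 0.49, -0.01], [-0.91, 0.56, -0.01], [-0.87, 0.63, -0.01], [-0.81, 0.7, -0.01]] [0.88, 0.88, 0.88, 0.88, 0.88]
 -> [420.1  30.  230.1] 1.292
[[-0.87, 0.45, 0.27], [-0.82, 0.54, 0.26], [-0.76, 0.61, 0.27], [-0.69, 0.7, 0.27], [-0.61, 0.76, 0.26]] [1.19, 1.19, 1.19, 1.19, 1.19]
[[-0.54, 0.82, 0.27], [-0.44, 0.87, 0.27], [-0.35, 0.92, 0.27], [-0.26, 0.94, 0.26], [-0.16, 0.97, 0.27]] [1.19, 1.19, 1.19, 1.19, 1.19]
[[-0.05, 0.97, 0.27], [0.05, 0.98, 0.26], [0.14, 0.97, 0.27], [0.25, 0.95, 0.27], [0.35, 0.91, 0.26]] [1.19, 1.19, 1.19, 1.19, 1.19]
 -> [ 492.1 -329.9  130.1] -0.266
```

```bash
python3 - <<'E'
from h import *
plan([(25,(420,30,230),1.3)])
E
```

```text
[[-0.62, -0.59, -0.01], [-0.66, -0.54, -0.0], [-0.69, -0.51, -0.01], [-0.73, -0.46, -0.0], [-0.74, -0.42, -0.01]] [0.7, 0.7, 0.7, 0.7, 0.7]
[[-0.78, -0.37, -0.01], [-0.79, -0.32, -0.0], [-0.81, -0.28, -0.01], [-0.83, -0.22, -0.01], [-0.84, -0.18, -0.0]] [0.7, 0.7, 0.7, 0.7, 0.7]
[[-0.84, -0.12, -0.01], [-0.86, -0.07, -0.0], [-0.85, -0.02, -0.01], [-0.86, 0.04, -0.01], [-0.85, 0.08, -0.0]] [0.7, 0.7, 0.7, 0.7, 0.7]
[[-0.85, 0.14, -0.01], [-0.83, 0.19, -0.01], [-0.82, 0.24, -0.0], [-0.81, 0.29, -0.01], [-0.79, 0.34, -0.0]] [0.7, 0.7, 0.7, 0.7, 0.7]
[[-0.76, 0.39, -0.01], [-0.74, 0.43, -0.01], [-0.71, 0.48, -0.0], [-0.68, 0.52, -0.01], [-0.65, 0.56, -0.01]] [0.7, 0.7, 0.7, 0.7, 0.7]
 -> [420.1  30.  230.1] 1.301
```

arm_command(
  gripper=[90,90,90,90,90],
  dp=[
    [-0.62,-0.59,0],
    [-0.66,-0.54,0],
    [-0.69,-0.51,0],
    [-0.73,-0.46,0],
    [-0.74,-0.42,0],
  ],
  twist=[0.7,0.7,0.7,0.7,0.7],
)

```text
time: 0.72
tool_pos: [214.1, 404.4, 226.7]
tcp_rot: [-3.141, 0.0, 2.519]
contact_force: [0.4, 0.1, -0.4]
grip_width: 90.0
finger_force: 0.0
```

arm_command(
  gripper=[90,90,90,90,90],
  dp=[
    [-0.78,-0.37,0],
    [-0.79,-0.32,0],
    [-0.81,-0.28,0],
    [-0.83,-0.22,0],
    [-0.84,-0.18,0],
  ],
  twist=[0.7,0.7,0.7,0.7,0.7],
)

```text
time: 1.35
tool_pos: [265.6, 310.4, 226.7]
tcp_rot: [3.142, -0.0, 2.213]
contact_force: [0.8, -0.5, -0.1]
grip_width: 89.9
finger_force: 0.0
```

arm_command(
  gripper=[90,90,90,90,90],
  dp=[
    [-0.84,-0.12,0],
    [-0.86,-0.07,0],
    [-0.85,-0.02,0],
    [-0.86,0.04,0],
    [-0.85,0.08,0],
  ],
  twist=[0.7,0.7,0.7,0.7,0.7],
)

```text
time: 1.98
tool_pos: [316.9, 216.8, 226.7]
tcp_rot: [3.142, -0.0, 1.908]
contact_force: [0.4, 0.3, 0.1]
grip_width: 89.9
finger_force: 0.0
```

arm_command(
  gripper=[90,90,90,90,90],
  dp=[
    [-0.85,0.14,0],
    [-0.83,0.19,0],
    [-0.82,0.24,0],
    [-0.81,0.29,0],
    [-0.79,0.34,0],
  ],
  twist=[0.7,0.7,0.7,0.7,0.7],
)

```text
time: 2.6
tool_pos: [368.5, 122.9, 226.7]
tcp_rot: [3.142, -0.0, 1.602]
contact_force: [-0.4, -0.6, 0.2]
grip_width: 90.2
finger_force: 0.0
```

arm_command(
  gripper=[90,90,90,90,90],
  dp=[
    [-0.76,0.39,0],
    [-0.74,0.43,0],
    [-0.71,0.48,0],
    [-0.68,0.52,0],
    [-0.65,0.56,0],
  ],
  twist=[0.7,0.7,0.7,0.7,0.7],
)

```text
time: 3.22
tool_pos: [420.2, 29.3, 226.7]
tcp_rot: [-3.142, -0.0, 1.297]
contact_force: [0.1, -0.6, 0.3]
grip_width: 89.9
finger_force: 0.0
```

```bash
python3 - <<'E'
from h import *
import pickle
o=stat();im=capture("wrist");pickle.dump(o,open("o1.pkl","wb"));cv2.imwrite("pics/w1.png",im[:,:,::-1])
cv2.imwrite("pics/w1b.png",cv2.resize(im[:,:,::-1],(800,600),interpolation=cv2.INTER_CUBIC))
plan([(20,(510,-330,130),-.264)])
E
```

```text
3.23 [420.2  29.3 226.7] [-3.142 -0.     1.297] [ 0.1 -0.6  0.3] 89.9 0.0
[[-0.64, 0.37, 0.19], [-0.61, 0.41, 0.2], [-0.57, 0.46, 0.19], [-0.54, 0.5, 0.19], [-0.5, 0.55, 0.2]] [0.89, 0.89, 0.89, 0.89, 0.89]
[[-0.45, 0.58, 0.19], [-0.41, 0.61, 0.19], [-0.36, 0.65, 0.2], [-0.3, 0.67, 0.19], [-0.26, 0.69, 0.19]] [0.89, 0.89, 0.89, 0.89, 0.89]
[[-0.2, 0.71, 0.2], [-0.14, 0.72, 0.19], [-0.09, 0.73, 0.19], [-0.03, 0.74, 0.2], [0.03, 0.73, 0.19]] [0.89, 0.89, 0.89, 0.89, 0.89]
[[0.08, 0.74, 0.2], [0.14, 0.72, 0.19], [0.2, 0.71, 0.19], [0.25, 0.69, 0.2], [0.3, 0.67, 0.19]] [0.89, 0.89, 0.89, 0.89, 0.89]
 -> [ 510.  -329.9  130. ] -0.259
```

View pics/w1b.png

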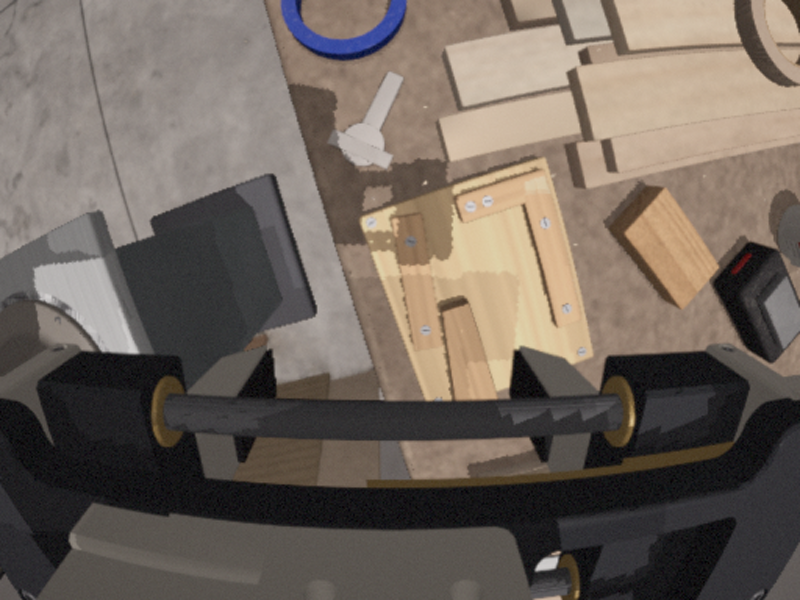

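The wrist view shows the board: back-left corner (545,158), left-near corner (362,215), far-right corner (592,355), fence end at about (557,326), and wedge nose at (443–467,302).

```bash
python3 - <<'E'
from h import *
import pickle
np.set_printoptions(precision=1,suppress=True)
o=pickle.load(open("o1.pkl","rb"));s=1.5625
w=lambda L,z:wrist_z([(a/s,b/s) for a,b in L],z,o)
print("board",w([(545,158),(362,215),(592,355)],18))
print("fence end",w([(557,326)],18),w([(557,326)],30))
print("corner,stop end top",w([(526,203),(467,221)],30))
print("wedge nose",w([(443,308),(467,298)],36))
plan([(20,(532,-332,110),-.264)])
E
```

```text
board [[ 561.5   80.4   18. ]
 [ 407.1   72.8   18. ]
 [ 572.5 -100.1   18. ]]
fence end [[543.1 -62.2  18. ]] [[539.7 -56.9  30. ]]
corner,stop end top [[533.7  50.1  30. ]
 [484.6  47.9  30. ]]
wedge nose [[449.3 -12.9  36. ]
 [469.6 -10.1  36. ]]
[[-0.63, 0.41, 0.23], [-0.6, 0.46, 0.24], [-0.56, 0.5, 0.23], [-0.52, 0.54, 0.23], [-0.48, 0.58, 0.24]] [0.89, 0.89, 0.89, 0.89, 0.89]
[[-0.42, 0.62, 0.23], [-0.38, 0.65, 0.23], [-0.33, 0.68, 0.24], [-0.28, 0.7, 0.23], [-0.22, 0.72, 0.23]] [0.89, 0.89, 0.89, 0.89, 0.89]
[[-0.16, 0.73, 0.24], [-0.11, 0.75, 0.23], [-0.04, 0.75, 0.23], [0.01, 0.75, 0.24], [0.06, 0.75, 0.23]] [0.89, 0.89, 0.89, 0.89, 0.89]
[[0.13, 0.74, 0.24], [0.19, 0.73, 0.23], [0.24, 0.71, 0.23], [0.29, 0.7, 0.24], [0.35, 0.66, 0.23]] [0.89, 0.89, 0.89, 0.89, 0.89]
 -> [ 532.1 -331.9  110. ] -0.259
```

arm_command(
  gripper=[60,30,0,0,0],
  dp=[
    [-0.63,0.41,0.23],
    [-0.6,0.46,0.24],
    [-0.56,0.5,0.23],
    [-0.52,0.54,0.23],
    [-0.48,0.58,0.24],
  ],
  twist=[0.89,0.89,0.89,0.89,0.89],
)

```text
time: 3.9
tool_pos: [448.0, -60.0, 197.2]
tcp_rot: [-3.141, -0.0, 0.909]
contact_force: [0.9, -0.2, -0.4]
grip_width: 44.7
finger_force: 0.0
```

arm_command(
  gripper=[0,0,0,0,0],
  dp=[
    [-0.42,0.62,0.23],
    [-0.38,0.65,0.23],
    [-0.33,0.68,0.24],
    [-0.28,0.7,0.23],
    [-0.22,0.72,0.23],
  ],
  twist=[0.89,0.89,0.89,0.89,0.89],
)

```text
time: 4.53
tool_pos: [476.3, -149.7, 168.2]
tcp_rot: [-3.141, 0.0, 0.521]
contact_force: [0.7, 0.1, 1.3]
grip_width: 0.6
finger_force: 0.0
```

arm_command(
  gripper=[0,0,0,0,0],
  dp=[
    [-0.16,0.73,0.24],
    [-0.11,0.75,0.23],
    [-0.04,0.75,0.23],
    [0.01,0.75,0.24],
    [0.06,0.75,0.23],
  ],
  twist=[0.89,0.89,0.89,0.89,0.89],
)

```text
time: 5.15
tool_pos: [504.5, -239.3, 138.9]
tcp_rot: [-3.141, 0.0, 0.132]
contact_force: [-0.3, -0.4, 0.7]
grip_width: 0.3
finger_force: 0.0
```

arm_command(
  gripper=[0,0,0,0,0],
  dp=[
    [0.13,0.74,0.24],
    [0.19,0.73,0.23],
    [0.24,0.71,0.23],
    [0.29,0.7,0.24],
    [0.35,0.66,0.23],
  ],
  twist=[0.89,0.89,0.89,0.89,0.89],
)

```text
time: 5.78
tool_pos: [532.9, -328.9, 109.6]
tcp_rot: [-3.141, 0.001, -0.256]
contact_force: [-0.1, -0.1, -0.2]
grip_width: 0.3
finger_force: 0.0
```

arm_command(
  gripper=[0,0,0,0,0],
  dp=[
    [0,0,0.5],
    [0,0,0.5],
    [0,0,0.3],
    [0,0,0.1],
    [0,0,0],
  ],
  twist=[0,0,0,0,0],
)

```text
time: 6.4
tool_pos: [533.4, -328.1, 75.0]
tcp_rot: [-3.142, -0.0, -0.252]
contact_force: [0.3, 0.8, 1.3]
grip_width: 0.5
finger_force: 0.0
```

arm_command(
  gripper=[0,0,0,0,0],
  dp=[
    [0,0,0.08],
    [0,0,0.04],
    [0,0,0.04],
    [0,0,0.04],
    [0,0,0],
  ],
  twist=[0,0,0,0,0],
)

```text
time: 7.02
tool_pos: [533.4, -328.4, 70.5]
tcp_rot: [3.141, -0.0, -0.253]
contact_force: [-1.4, 1.1, 4.8]
grip_width: 0.2
finger_force: 2.3
```

arm_command(
  gripper=[0,0,0,0,0],
  dp=[
    [0,0,0.01],
    [-0.05,0,0],
    [-0.15,0,0],
    [-0.2,0,0],
    [-0.2,0,0],
  ],
  twist=[0,0,0,0,0],
)

```text
time: 7.65
tool_pos: [519.5, -325.1, 70.5]
tcp_rot: [3.141, -0.003, -0.253]
contact_force: [1.1, -0.9, 5.5]
grip_width: 0.5
finger_force: 2.8
```

```bash
cat >> h.py <<'E'
def plate_top(name,z=70):
    im=capture("top")[:,:,::-1];cv2.imwrite(f"pics/{name}.png",im)
    roi=np.zeros(im.shape[:2],np.uint8);roi[100:260,300:385]=255
    m=((im.min(2)>195)*255).astype(np.uint8)&roi
    cs=cv2.findContours(m,0,2)[0]
    for c in sorted(cs,key=cv2.contourArea)[-3:]:
        if cv2.contourArea(c)>60: print(cv2.contourArea(c),cv2.boxPoints(cv2.minAreaRect(ray2z("top",c[:,0,:],z)[:,:2].astype(np.float32))).round(1).tolist())
E
python3 - <<'E'
from h import *
plate_top("t1")
E
```

```text
104.5 [[584.2000122070312, -339.3999938964844], [644.9000244140625, -351.29998779296875], [649.5, -327.70001220703125], [588.7999877929688, -315.8999938964844]]
219.0 [[634.7999877929688, -371.5], [697.2999877929688, -451.3999938964844], [735.7000122070312, -421.3999938964844], [673.0999755859375, -341.5]]
1391.0 [[562.5, -337.6000061035156], [731.0999755859375, -340.20001220703125], [732.7999877929688, -232.1999969482422], [564.2000122070312, -229.5]]
```

arm_command(
  gripper=[0,0,0,0,0],
  dp=[
    [-0.2,0,0],
    [-0.2,0,0],
    [-0.2,0,0],
    [-0.2,0,0],
    [-0.2,0,0],
  ],
  twist=[0,0,0,0,0],
)

```text
time: 8.32
tool_pos: [495.2, -318.9, 70.5]
tcp_rot: [3.141, -0.003, -0.253]
contact_force: [2.6, 0.0, 6.1]
grip_width: 0.2
finger_force: 2.9
```

arm_command(
  gripper=[0,0,0,0,0],
  dp=[
    [-0.2,0,0],
    [-0.2,0,0],
    [-0.2,0,0],
    [-0.2,0,0],
    [-0.1,0,0],
  ],
  twist=[0,0,0,0,0],
)

```text
time: 8.95
tool_pos: [473.3, -313.3, 70.5]
tcp_rot: [3.141, -0.003, -0.253]
contact_force: [2.0, -1.3, 5.3]
grip_width: 0.3
finger_force: 2.9
```

```bash
python3 - <<'E'
from h import *
import pickle
o=stat();pickle.dump(o,open("o2.pkl","wb"))
im=capture("scene");cv2.imwrite("pics/s2.png",im[:,:,::-1]);im=capture("wrist");im2=capture("top")
s=cv2.imread("pics/s2.png")[100:240,170:370]
s=cv2.resize(s,(400,280),interpolation=cv2.INTER_CUBIC)
w=cv2.resize(im[:,:,::-1],(400,300));t=cv2.resize(im2[120:270,280:400,::-1],(384,480),interpolation=cv2.INTER_CUBIC)
cv2.imwrite("pics/w2.png",im[:,:,::-1])
c=np.zeros((580,784,3),np.uint8);c[:280,:400]=s;c[280:580,:400]=w;c[:480,400:]=t;cv2.imwrite("pics/m2.png",c)
E
```

```text
8.95 [ 473.3 -313.3   70.5] [ 3.141e+00 -3.000e-03 -2.530e-01] [ 2.  -1.3  5.3] 0.3 2.9
```

View pics/m2.png

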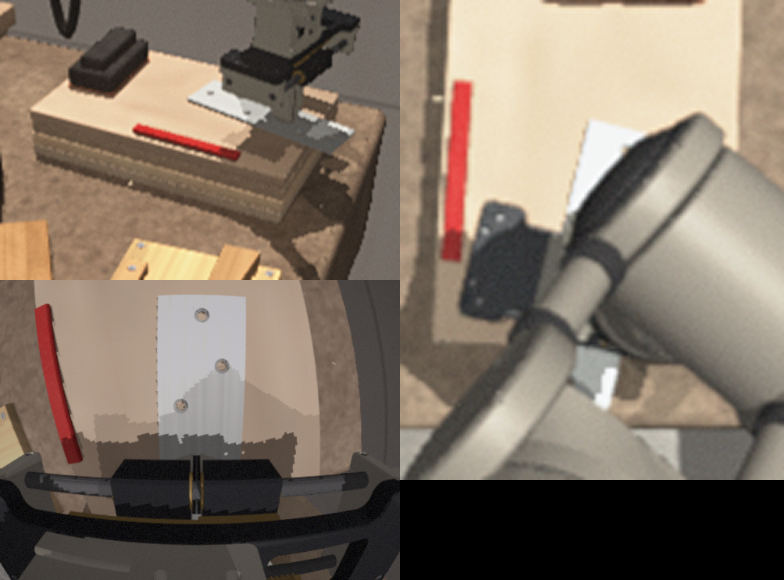

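The plate follows the fingers and its near end now hangs over the front edge. In the wrist view its far corners are at (202,20) and (314,22), and the pencil is untouched.

```bash
python3 - <<'E'
from h import *
import pickle
o=pickle.load(open("o2.pkl","rb"))
P=wrist_z([(158*1.28,16*1.28),(245*1.28,17*1.28),(158*1.28,160*1.28)],70,o)[:,:2];print(P)
f=P[:2].mean(0);
for a in(-.264,-.24):
  n=f-200*np.array([np.cos(a),np.sin(a)]);print("near mid",n)
print("near corners scene",ray2z("scene",[(170+353/2,100+131/2),(170+337/2,100+148/2)],70))
E
```

```text
[[ 598.70455516 -319.10391404]
 [ 583.71896418 -376.47225207]
 [ 500.23214207 -291.99582738]]
near mid [ 398.14097416 -295.59927408]
near mid [ 396.9441647  -300.24755777]
near corners scene [[ 390.67166922 -319.49956479   70.        ]
 [ 399.7590907  -275.86222738   70.        ]]
```

arm_command(
  gripper=[0,0,0,0,0],
  dp=[
    [-0.2,0,0],
    [-0.2,0,0],
    [-0.2,0,0],
    [-0.2,0,0],
    [0,0,0],
  ],
  twist=[0,0,0,0,0],
)

```text
time: 9.72
tool_pos: [453.6, -308.2, 70.5]
tcp_rot: [3.141, -0.002, -0.253]
contact_force: [0.6, -0.9, 7.8]
grip_width: 0.5
finger_force: 3.7
```

arm_command(
  gripper=[0,0,0,76,76],
  dp=[
    [0,0,-0.2],
    [0,0,-0.8],
    [0,0,-1],
    [-0.5,0,-0.4],
    [-1,0,0],
  ],
  twist=[0,0,0,0,0],
)

```text
time: 10.35
tool_pos: [416.4, -298.1, 129.8]
tcp_rot: [3.141, -0.0, -0.252]
contact_force: [-0.1, -0.5, 0.8]
grip_width: 15.5
finger_force: 0.0
```

```bash
python3 - <<'E'
from h import *
import pickle
o=stat();im=capture("wrist");pickle.dump(o,open("o3.pkl","wb"))
cv2.imwrite("pics/w3.png",im[:,:,::-1])
cv2.imwrite("pics/w3b.png",cv2.resize(im[:,:,::-1],(800,600)))
E
```

```text
10.35 [ 416.4 -298.1  129.8] [ 3.141 -0.    -0.252] [-0.1 -0.5  0.8] 15.5 0.0
```

View pics/w3b.png

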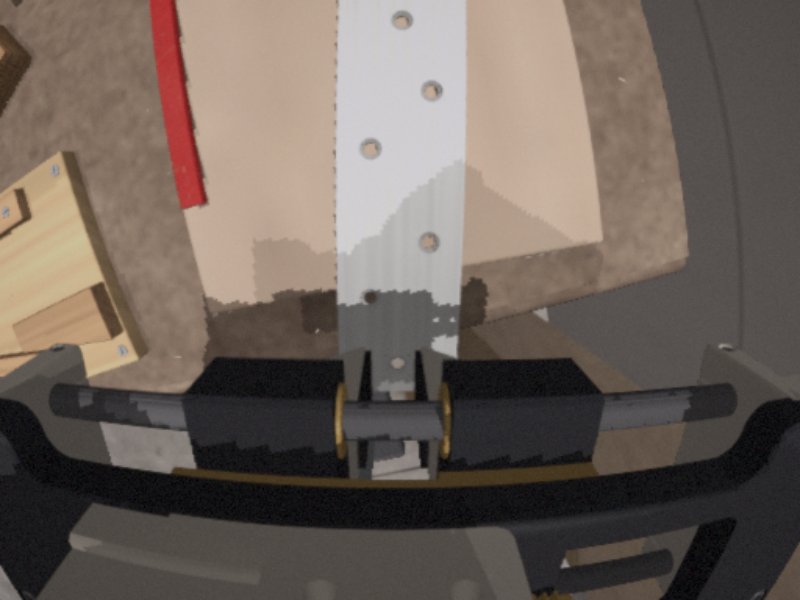

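The plate's edges are at columns 337 and 463, with the stack's front corners at (208,308) and (602,240). The near end is probably around row 468, between the fingers.

```bash
python3 - <<'E'
from h import *
import pickle
np.set_printoptions(precision=1,suppress=True)
o=pickle.load(open("o3.pkl","rb"));s=1.5625
w=lambda L,z:wrist_z([(a/s,b/s) for a,b in L],z,o)[:,:2]
L=w([(337,60),(338,340)],70);R=w([(467,60),(459,340)],70);print(L,R)
for e in(L,R): d=e[0]-e[1];print(np.arctan2(d[1],d[0]))
print("stack",w([(208,308),(602,240)],67)); print("near?",w([(395,470),(400,480)],70))
E
```

```text
[[ 545.3 -305.1]
 [ 413.8 -269.6]] [[ 530.8 -363.6]
 [ 398.6 -328.5]]
-0.2642290474441898
-0.2595436645538525
stack [[ 446.2 -206.5]
 [ 430.6 -413. ]]
near? [[ 328.9 -277.5]
 [ 320.9 -278.4]]
```

```bash
python3 - <<'E'
from h import *
plan([(5,(399,-297.1,110),-.262),(5,(399,-297.1,61),-.262)])
E
```

```text
[[-0.11, 0.03, 0.15], [-0.1, 0.04, 0.15], [-0.11, 0.03, 0.16], [-0.11, 0.04, 0.15], [-0.11, 0.03, 0.15]] [0.02, 0.02, 0.02, 0.02, 0.02]
 -> [ 398.9 -297.   110. ] -0.261
[[0.0, 0.0, 0.39], [0.0, 0.0, 0.39], [0.0, 0.0, 0.4], [0.0, 0.0, 0.39], [0.0, 0.0, 0.39]] [0.0, 0.0, 0.0, 0.0, 0.0]
 -> [ 398.9 -297.    61. ] -0.261
```

arm_command(
  gripper=[76,76,76,76,76],
  dp=[
    [-0.11,0.03,0.15],
    [-0.1,0.04,0.15],
    [-0.11,0.03,0.16],
    [-0.11,0.04,0.15],
    [-0.11,0.03,0.15],
  ],
  twist=[0.02,0.02,0.02,0.02,0.02],
)

```text
time: 11.02
tool_pos: [402.9, -299.0, 110.2]
tcp_rot: [-3.141, 0.0, -0.261]
contact_force: [-1.1, -0.6, -0.0]
grip_width: 69.8
finger_force: 0.0
```

arm_command(
  gripper=[76,76,76,76,76],
  dp=[
    [0,0,0.4],
    [0,0,0.4],
    [0,0,0.4],
    [0,0,0.4],
    [0,0,0.37],
  ],
  twist=[0,0,0,0,0],
)

```text
time: 11.65
tool_pos: [403.0, -298.9, 60.7]
tcp_rot: [-3.141, 0.0, -0.261]
contact_force: [0.3, 0.1, 0.5]
grip_width: 76.0
finger_force: 0.0
```

arm_command(
  gripper=[70,62,58,58,58],
  dp=[
    [0,0,0],
    [0,0,0],
    [0,0,0],
    [0,0,0],
    [0,0,0],
  ],
  twist=[0,0,0,0,0],
)

```text
time: 12.28
tool_pos: [403.2, -299.2, 61.8]
tcp_rot: [3.141, -0.001, -0.261]
contact_force: [-0.1, -0.2, 1.3]
grip_width: 58.8
finger_force: 30.0
```

arm_command(
  gripper=[58,58,58,58,58],
  dp=[
    [0,0,-0.2],
    [0,0,-0.5],
    [0,0,-0.7],
    [0,0,-0.7],
    [0,0,-0.6],
  ],
  twist=[0,0,0,0,0],
)

```text
time: 12.9
tool_pos: [403.1, -299.1, 130.3]
tcp_rot: [3.141, -0.001, -0.261]
contact_force: [-0.6, 0.4, -1.2]
grip_width: 58.7
finger_force: 30.0
```

```bash
python3 - <<'E'
from h import *
import pickle
o=stat()
im=capture("scene");s=cv2.resize(im[90:260,160:390,::-1],(690,510),interpolation=cv2.INTER_CUBIC)
cv2.imwrite("pics/s4.png",s)
plan([(25,(510,-128.6,100),1.631)])
E
```

```text
12.9 [ 403.1 -299.1  130.3] [ 3.141e+00 -1.000e-03 -2.610e-01] [-0.6  0.4 -1.2] 58.7 30.0
[[0.09, -0.31, 0.05], [0.12, -0.3, 0.05], [0.14, -0.29, 0.05], [0.16, -0.28, 0.05], [0.18, -0.27, 0.06]] [-0.87, -0.87, -0.87, -0.87, -0.87]
[[0.2, -0.25, 0.05], [0.22, -0.23, 0.05], [0.24, -0.22, 0.05], [0.25, -0.2, 0.05], [0.27, -0.18, 0.05]] [-0.87, -0.87, -0.87, -0.87, -0.87]
[[0.28, -0.16, 0.05], [0.29, -0.14, 0.05], [0.3, -0.12, 0.06], [0.31, -0.09, 0.05], [0.31, -0.07, 0.05]] [-0.87, -0.87, -0.87, -0.87, -0.87]
[[0.32, -0.04, 0.05], [0.32, -0.02, 0.05], [0.33, 0.0, 0.05], [0.32, 0.03, 0.05], [0.32, 0.06, 0.05]] [-0.87, -0.87, -0.87, -0.87, -0.87]
[[0.31, 0.07, 0.06], [0.3, 0.1, 0.05], [0.3, 0.13, 0.05], [0.29, 0.14, 0.05], [0.27, 0.17, 0.05]] [-0.87, -0.87, -0.87, -0.87, -0.87]
 -> [ 510.  -128.7  100. ] 1.637
```

View pics/s4.png

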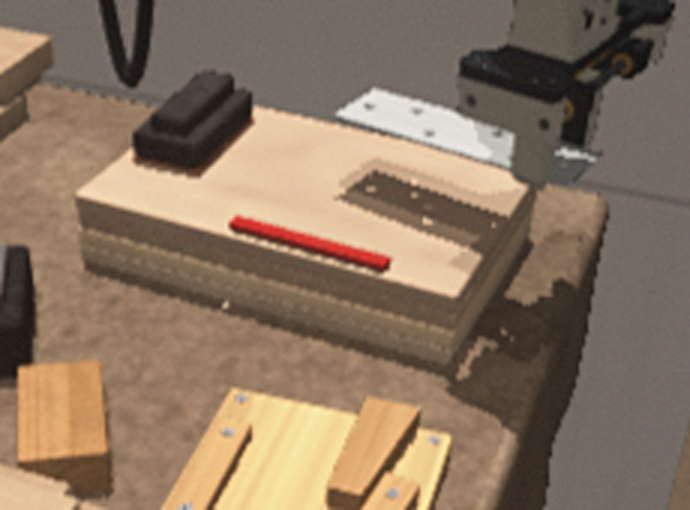

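The plate is held level above the stack with its far corner around (375,92), and the pencil hasn't moved. Now I'll carry it to the board.

arm_command(
  gripper=[58,58,58,58,58],
  dp=[
    [0.09,-0.31,0.05],
    [0.12,-0.3,0.05],
    [0.14,-0.29,0.05],
    [0.16,-0.28,0.05],
    [0.18,-0.27,0.06],
  ],
  twist=[-0.87,-0.87,-0.87,-0.87,-0.87],
)

```text
time: 13.58
tool_pos: [424.2, -264.4, 122.4]
tcp_rot: [-3.141, 0.0, 0.121]
contact_force: [0.3, -0.7, -1.6]
grip_width: 58.6
finger_force: 30.0
```

arm_command(
  gripper=[58,58,58,58,58],
  dp=[
    [0.2,-0.25,0.05],
    [0.22,-0.23,0.05],
    [0.24,-0.22,0.05],
    [0.25,-0.2,0.05],
    [0.27,-0.18,0.05],
  ],
  twist=[-0.87,-0.87,-0.87,-0.87,-0.87],
)

```text
time: 14.2
tool_pos: [445.6, -230.3, 116.2]
tcp_rot: [-3.141, 0.0, 0.5]
contact_force: [0.2, -0.1, -1.3]
grip_width: 58.8
finger_force: 30.0
```

arm_command(
  gripper=[58,58,58,58,58],
  dp=[
    [0.28,-0.16,0.05],
    [0.29,-0.14,0.05],
    [0.3,-0.12,0.06],
    [0.31,-0.09,0.05],
    [0.31,-0.07,0.05],
  ],
  twist=[-0.87,-0.87,-0.87,-0.87,-0.87],
)

```text
time: 14.82
tool_pos: [466.6, -196.0, 109.7]
tcp_rot: [-3.141, -0.0, 0.88]
contact_force: [-0.6, 0.5, -0.4]
grip_width: 58.9
finger_force: 30.0
```

arm_command(
  gripper=[58,58,58,58,58],
  dp=[
    [0.32,-0.04,0.05],
    [0.32,-0.02,0.05],
    [0.33,0,0.05],
    [0.32,0.03,0.05],
    [0.32,0.06,0.05],
  ],
  twist=[-0.87,-0.87,-0.87,-0.87,-0.87],
)

```text
time: 15.45
tool_pos: [488.2, -161.8, 103.4]
tcp_rot: [-3.141, -0.0, 1.259]
contact_force: [-0.2, 0.3, -0.8]
grip_width: 59.1
finger_force: 30.0
```

arm_command(
  gripper=[58,58,58,58,58],
  dp=[
    [0.31,0.07,0.06],
    [0.3,0.1,0.05],
    [0.3,0.13,0.05],
    [0.29,0.14,0.05],
    [0.27,0.17,0.05],
  ],
  twist=[-0.87,-0.87,-0.87,-0.87,-0.87],
)

```text
time: 16.08
tool_pos: [509.3, -127.7, 96.9]
tcp_rot: [-3.142, -0.0, 1.639]
contact_force: [0.7, -0.3, -2.1]
grip_width: 58.6
finger_force: 30.0
```

```bash
python3 - <<'E'
from h import *
import pickle
o=stat();im=capture("wrist");pickle.dump(o,open("o5.pkl","wb"))
cv2.imwrite("pics/w5.png",im[:,:,::-1])
cv2.imwrite("pics/w5b.png",cv2.resize(im[:,:,::-1],(800,600),interpolation=cv2.INTER_CUBIC))
E
```

```text
16.07 [ 509.3 -127.7   96.9] [-3.142 -0.     1.639] [ 0.7 -0.3 -2.1] 58.6 30.0
```

View pics/w5b.png

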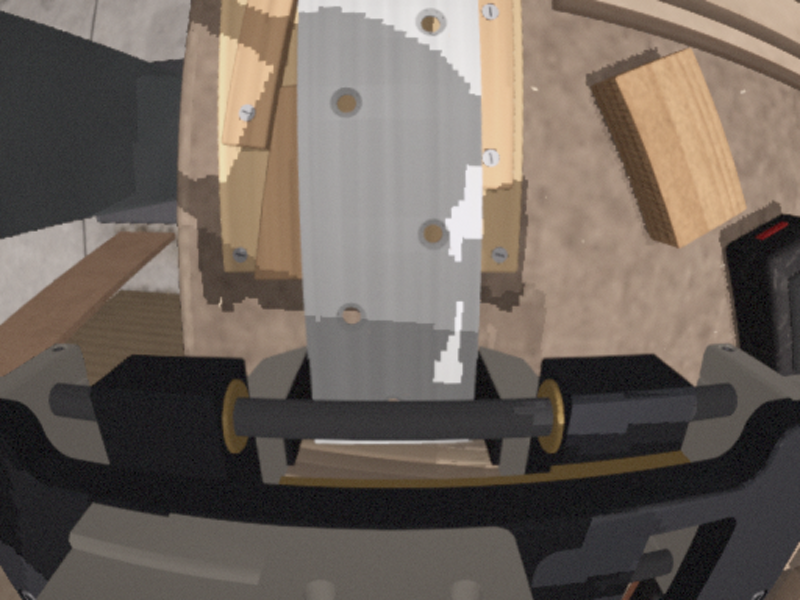

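The plate is over the board. Its near end is at row 441 and its sides at columns about 300 and 480. The board's front corners are at about (221,270) and (519,270), and the wedge's butt is at row about 276.

```bash
python3 - <<'E'
from h import *
import pickle
np.set_printoptions(precision=1,suppress=True)
o=pickle.load(open("o5.pkl","rb"));s=1.5625
T=Ro.from_euler("xyz",o["tcp_rot"]).as_matrix()
w=lambda L,z:wrist_z([(a/s,b/s) for a,b in L],z,o)
tool=lambda P:((P-o["tool_pos"])@T)
print("near edge tool",tool(w([(318,441),(470,441)],108.5)))
L=w([(299,60),(305,310)],108.5);R=w([(483,60),(477,310)],108.5);print("L,R tool",tool(L),tool(R))
a=np.pi/2+.060;ux=np.array([np.cos(a),np.sin(a)]);uy=np.array([-ux[1],ux[0]]);O=np.array([508.6,-51.6])
b=lambda P:np.c_[(P[:,:2]-O)@ux,(P[:,:2]-O)@uy]
print("board front, corners",b(w([(221,270),(519,270)],18)))
print("board side r",b(w([(524,40),(522,180),(519,270)],18)),"l",b(w([(219,60),(220,200),(221,268)],18)))
print("fence back/edge30",b(w([(515,40)],30)))
print("wedge butt base",b(w([(257,278),(303,277)],18)),"wedge top edge",b(w([(300,90),(257,275)],36)))
print("tcp",b(o["tool_pos"][None]))
E
```

```text
near edge tool [[-22.9 -28.1 -11.6]
 [-22.9  28.7 -11.6]]
L,R tool [[110.  -29.6 -11.6]
 [ 28.5 -29.4 -11.6]] [[110.   27.9 -11.6]
 [ 28.5  27.7 -11.6]]
board front, corners [[-53.9  97.9]
 [-52.8 -63. ]]
board side r [[ 70.1 -62.3]
 [ -5.  -62. ]
 [-52.8 -63. ]] l [[ 60.1  96.5]
 [-15.8  96.1]
 [-52.8  97.8]]
fence back/edge30 [[ 65.9 -54.3]]
wedge butt base [[-58.4  77.2]
 [-57.8  51.7]] wedge top edge [[ 36.7  48.4]
 [-52.6  71.6]]
tcp [[-76.    3.9]]
```

arm_command(
  gripper=[58,58,58,58,58],
  dp=[
    [-0.12,0.04,0.4],
    [0,0,0.6],
    [0,0,0.6],
    [0,0,0.6],
    [0,0,0.36],
  ],
  twist=[0.08,0,0,0,0],
)

```text
time: 16.75
tool_pos: [509.8, -130.7, 31.5]
tcp_rot: [-3.14, -0.001, 1.629]
contact_force: [-0.0, -0.3, -0.5]
grip_width: 58.8
finger_force: 30.0
```

```bash
python3 - <<'E'
from h import *
import pickle
o=stat();im=capture("wrist");pickle.dump(o,open("o6.pkl","wb"));im2=capture("scene")
c=np.zeros((600,800,3),np.uint8)
c[:384,:512]=im[:,:,::-1];c[384:,:400]=cv2.resize(im2[200:308,180:380,::-1],(400,216),interpolation=cv2.INTER_CUBIC)
cv2.imwrite("pics/m6.png",c)
E
```

```text
16.75 [ 509.8 -130.7   31.5] [-3.140e+00 -1.000e-03  1.629e+00] [-0.  -0.3 -0.5] 58.8 30.0
```

View pics/m6.png

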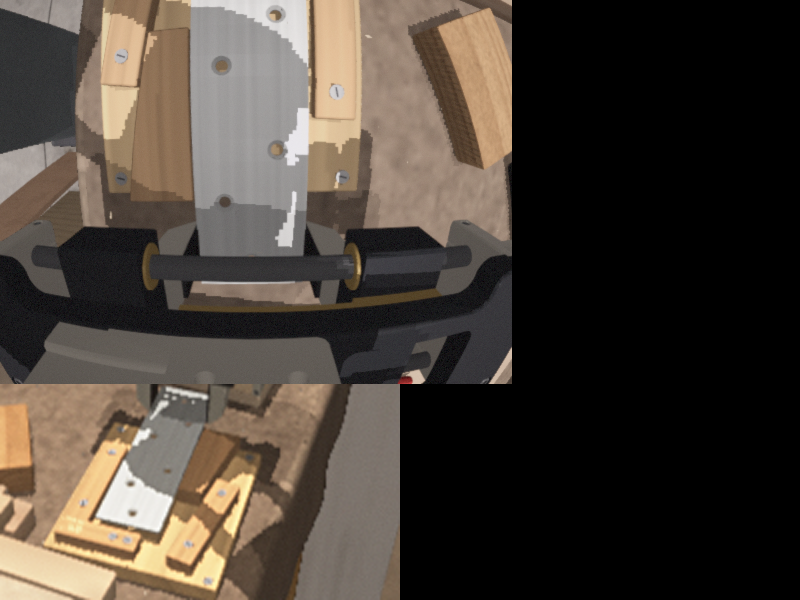

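The plate hovers between the fence (inner edge at column 313) and the wedge (side at columns 189–192). The plate's own edges are at columns about 191 and 308.

```bash
python3 - <<'E'
from h import *
import pickle
np.set_printoptions(precision=1,suppress=True)
o=pickle.load(open("o6.pkl","rb"))
T=Ro.from_euler("xyz",o["tcp_rot"]).as_matrix()
w=lambda L,z:((wrist_z(L,z,o)-o["tool_pos"])@T)[:,:2]
print("fence",w([(314,20),(314,116)],30));print("plate R",w([(308.5,40),(307.5,160)],39.7),"L",w([(190.5,40),(192,160)],39.7))
print("wedge",w([(189,34),(192,198)],36)); print("board front",w([(105,192),(357,190)],18))
a=np.pi/2+.060;ux=np.array([np.cos(a),np.sin(a)]);uy=np.array([-ux[1],ux[0]]);O=np.array([508.6,-51.3])
P=o["tool_pos"][:2]-O;print("tcp",P@ux,P@uy)
E
```

```text
fence [[124.2  33.3]
 [ 70.6  33.3]]
plate R [[109.9  28.3]
 [ 48.1  28.6]] L [[110.1 -30.8]
 [ 48.1 -30.8]]
wedge [[114.3 -32.4]
 [ 26.4 -32.6]]
board front [[ 24.6 -95.6]
 [ 26.1  65.6]]
tcp -79.34812183446215 3.528189317897309
```

arm_command(
  gripper=[58,58,58,58,58],
  dp=[
    [0,0.06,0],
    [0,0,0.2],
    [0,0,0.2],
    [0,0,0.16],
    [0,0,0.04],
  ],
  twist=[0,0,0,0,0],
)

```text
time: 17.48
tool_pos: [511.7, -130.7, 17.6]
tcp_rot: [-3.141, -0.0, 1.63]
contact_force: [0.4, 0.7, -1.3]
grip_width: 59.2
finger_force: 30.0
```

arm_command(
  gripper=[58,58,58,58,58],
  dp=[
    [0,0,0.04],
    [0,0,0.04],
    [0,0,0.02],
    [0,0,0],
    [0,0,0],
  ],
  twist=[0,0,0,0,0],
)

```text
time: 18.1
tool_pos: [511.9, -130.8, 15.5]
tcp_rot: [3.141, -0.0, 1.63]
contact_force: [0.1, -0.8, -0.7]
grip_width: 59.0
finger_force: 30.0
```

arm_command(
  gripper=[58,58,58,58,58],
  dp=[
    [0,0,0.04],
    [0,0,0.04],
    [0,0,0.02],
    [0,0,0],
    [0,0,0],
  ],
  twist=[0,0,0,0,0],
)

```text
time: 18.73
tool_pos: [511.9, -130.8, 13.0]
tcp_rot: [3.141, -0.0, 1.63]
contact_force: [0.2, 1.0, -0.1]
grip_width: 59.1
finger_force: 30.0
```

arm_command(
  gripper=[58,58,58,58,58],
  dp=[
    [0,0,0.02],
    [0.06,0.03,0],
    [0.06,0.03,0],
    [0.04,0.02,0],
    [0,0,0],
  ],
  twist=[0,0,0,0,0],
)

```text
time: 19.35
tool_pos: [513.8, -126.5, 12.5]
tcp_rot: [3.141, -0.0, 1.63]
contact_force: [0.2, 0.1, 0.9]
grip_width: 58.7
finger_force: 30.0
```

arm_command(
  gripper=[58,58,58,58,58],
  dp=[
    [0.04,0.02,0],
    [0.02,0.02,0],
    [0.02,0.02,0],
    [0,0,0],
    [0,0,0],
  ],
  twist=[0,0,0,0,0],
)

```text
time: 19.98
tool_pos: [514.9, -126.0, 12.6]
tcp_rot: [-3.141, 0.002, 1.631]
contact_force: [-2.0, -7.7, 1.6]
grip_width: 58.8
finger_force: 30.1
```

arm_command(
  gripper=[58,58,58,58,58],
  dp=[
    [0,0.03,0],
    [0,0.03,0],
    [0,0.02,0],
    [0,0,0],
    [0,0,0],
  ],
  twist=[0,0,0,0,0],
)

```text
time: 20.6
tool_pos: [515.4, -126.0, 12.5]
tcp_rot: [-3.138, 0.002, 1.631]
contact_force: [-8.7, -9.2, 6.2]
grip_width: 59.2
finger_force: 30.1
```

arm_command(
  gripper=[62,66,72,72,72],
  dp=[
    [0,0,0],
    [0,0,0],
    [0,0,0],
    [0,0,-0.2],
    [0,0,-0.5],
  ],
  twist=[0,0,0,0,0],
)

```text
time: 21.22
tool_pos: [516.8, -124.2, 30.2]
tcp_rot: [-3.141, -0.001, 1.63]
contact_force: [0.4, 0.7, 1.5]
grip_width: 72.1
finger_force: 0.0
```

arm_command(
  gripper=[72,72,0,0,0],
  dp=[
    [0,0,-0.7],
    [0,0,-0.7],
    [-0.1,-0.7,0],
    [0,-0.8,0],
    [0,-0.6,0],
  ],
  twist=[0,0,0,0,0],
)

```text
time: 21.85
tool_pos: [464.3, -130.1, 65.9]
tcp_rot: [3.141, 0.0, 1.63]
contact_force: [1.2, -0.6, -0.3]
grip_width: 46.8
finger_force: 0.0
```

arm_command(
  gripper=[0,0,0,0,0],
  dp=[
    [0,0,0],
    [0,0,0],
    [0,0,0],
    [0,0,0],
    [0,0,0],
  ],
  twist=[0,0,0,0,0],
)

```text
time: 22.48
tool_pos: [464.9, -130.0, 64.9]
tcp_rot: [-3.142, -0.0, 1.63]
contact_force: [-0.3, 0.1, -0.5]
grip_width: 0.8
finger_force: 0.0
```

```bash
python3 - <<'E'
from h import *
import pickle
o=stat();im=capture("wrist");pickle.dump(o,open("o7.pkl","wb"));im2=capture("scene")
c=np.zeros((600,800,3),np.uint8)
c[:384,:512]=im[:,:,::-1];c[384:,:400]=cv2.resize(im2[200:308,180:380,::-1],(400,216),interpolation=cv2.INTER_CUBIC)
cv2.imwrite("pics/m7.png",c)
E
```

```text
22.48 [ 464.9 -130.    64.9] [-3.142 -0.     1.63 ] [-0.3  0.1 -0.5] 0.8 0.0
```

View pics/m7.png

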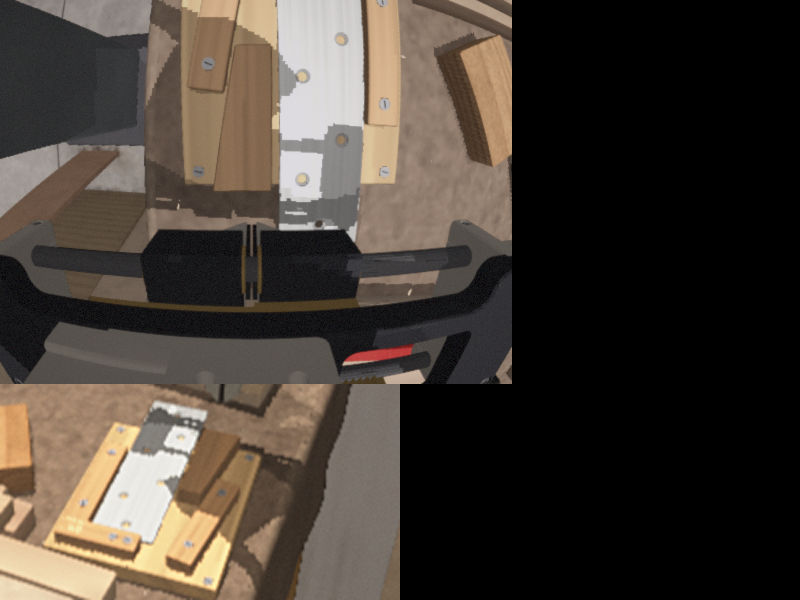

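The plate is seated against the fence and stop. The wedge's butt is in the wrist view at row 190, columns 215–271, and the fingers are centred near column 251.

```bash
python3 - <<'E'
from h import *
import pickle
o=pickle.load(open("o7.pkl","rb"))
T=Ro.from_euler("xyz",o["tcp_rot"]).as_matrix()
w=lambda L,z:((wrist_z(L,z,o)-o["tool_pos"])@T)[:,:2].round(1)
print("butt top",w([(215,190),(271,190)],36),"base",w([(215,190),(271,190)],18))
print("plate L/R,fence,stop",w([(279,60),(279,170),(362,60),(361,170)],21),w([(365,40),(366,120)],30))
E
```

```text
butt top [[ 21.7 -24. ]
 [ 21.7  12.6]] base [[ 16.7 -26.3]
 [ 16.7  13.8]]
plate L/R,fence,stop [[107.5  18.1]
 [ 31.9  18.9]
 [111.5  76.7]
 [ 32.6  79.1]] [[124.3  75.7]
 [ 69.1  76.9]]
```

arm_command(
  gripper=[0,0,0,0,0],
  dp=[
    [0,-0.08,0.4],
    [0,0,0.5],
    [0,0,0.5],
    [0,0,0.22],
    [0.1,0,0],
  ],
  twist=[0,0,0,0,0],
)

```text
time: 23.2
tool_pos: [462.3, -127.6, 23.9]
tcp_rot: [-3.141, -0.001, 1.629]
contact_force: [0.1, -0.4, -0.7]
grip_width: 0.6
finger_force: 0.0
```

arm_command(
  gripper=[0,0,0,0,0],
  dp=[
    [0.16,0,0],
    [0.16,0,0],
    [0.16,0,0],
    [0.16,0,0],
    [0.16,0,0],
  ],
  twist=[0,0,0,0,0],
)

```text
time: 23.82
tool_pos: [461.6, -107.5, 24.6]
tcp_rot: [3.141, 0.0, 1.63]
contact_force: [0.7, -1.1, 0.7]
grip_width: 0.4
finger_force: 0.4
```

arm_command(
  gripper=[0,0,0,0,0],
  dp=[
    [0.16,0,0],
    [0.16,0,0],
    [0.16,0,0],
    [0.16,0,0],
    [0.16,0,0],
  ],
  twist=[0,0,0,0,0],
)

```text
time: 24.45
tool_pos: [461.2, -88.0, 24.7]
tcp_rot: [3.14, 0.001, 1.63]
contact_force: [3.1, -4.3, 1.1]
grip_width: 0.3
finger_force: 2.1
```

arm_command(
  gripper=[0,0,0,0,0],
  dp=[
    [0.14,0,0],
    [0.14,0,0],
    [0.14,0,0],
    [0.14,0,0],
    [0.1,0,0],
  ],
  twist=[0,0,0,0,0],
)

```text
time: 25.08
tool_pos: [461.2, -72.1, 25.0]
tcp_rot: [3.137, 0.002, 1.63]
contact_force: [6.5, -6.5, 0.5]
grip_width: 0.5
finger_force: 3.5
```

arm_command(
  gripper=[0,0,0,0,0],
  dp=[
    [0.06,0,0],
    [0.06,0,0],
    [0.04,0,0],
    [0,0,0],
    [0,0,0],
  ],
  twist=[0,0,0,0,0],
)

```text
time: 25.7
tool_pos: [459.4, -67.3, 24.6]
tcp_rot: [3.141, 0.0, 1.63]
contact_force: [1.1, -1.1, 0.8]
grip_width: 0.5
finger_force: 0.4
```

arm_command(
  gripper=[0,0,0,0,0],
  dp=[
    [0.04,0,0],
    [0.04,0,0],
    [0.04,0,0],
    [0.04,0,0],
    [0,0,0],
  ],
  twist=[0,0,0,0,0],
)

```text
time: 26.32
tool_pos: [458.2, -64.9, 24.3]
tcp_rot: [-3.14, 0.002, 1.631]
contact_force: [-2.6, -13.9, 0.7]
grip_width: 0.3
finger_force: 7.0
```

arm_command(
  gripper=[0,0,0,0,0],
  dp=[
    [0.04,0,0],
    [0.04,0,0],
    [0,0,0],
    [0,0,0],
    [0,0,0],
  ],
  twist=[0,0,0,0,0],
)

```text
time: 26.95
tool_pos: [458.3, -64.4, 24.5]
tcp_rot: [-3.141, 0.004, 1.631]
contact_force: [-4.2, -23.0, -0.2]
grip_width: 1.0
finger_force: 11.6
```

arm_command(
  gripper=[0,0,0,0,0],
  dp=[
    [0.04,0,0],
    [0,0,0],
    [-0.3,0,0],
    [-0.8,0,-0.2],
    [-0.4,0,-1],
  ],
  twist=[0,0,0,0,0],
)

```text
time: 27.58
tool_pos: [459.1, -97.3, 53.4]
tcp_rot: [-3.137, -0.003, 1.629]
contact_force: [0.5, 0.4, 0.7]
grip_width: 0.7
finger_force: 0.0
```

arm_command(
  gripper=[0,0,0,0,0],
  dp=[
    [0,0,-1],
    [0,0,-1],
    [0,0,-1],
    [0,0,-0.5],
    [0,0,0],
  ],
  twist=[0,0,0,0,0],
)

```text
time: 28.2
tool_pos: [460.8, -97.4, 142.1]
tcp_rot: [3.141, -0.0, 1.63]
contact_force: [0.6, 0.4, -0.2]
grip_width: 0.6
finger_force: 0.0
```

```bash
python3 - <<'E'
from h import *
o=stat();im=capture("wrist");im2=capture("scene")
c=np.zeros((600,800,3),np.uint8)
c[:384,:512]=im[:,:,::-1];c[384:,:400]=cv2.resize(im2[200:308,180:380,::-1],(400,216),interpolation=cv2.INTER_CUBIC);c[384:,400:]=cv2.resize(im2[90:198,160:360,::-1],(400,216))
cv2.imwrite("pics/m8.png",c)
T=Ro.from_euler("xyz",o["tcp_rot"]).as_matrix()
E
```

```text
28.2 [460.8 -97.4 142.1] [ 3.141 -0.     1.63 ] [ 0.6  0.4 -0.2] 0.6 0.0
```

View pics/m8.png

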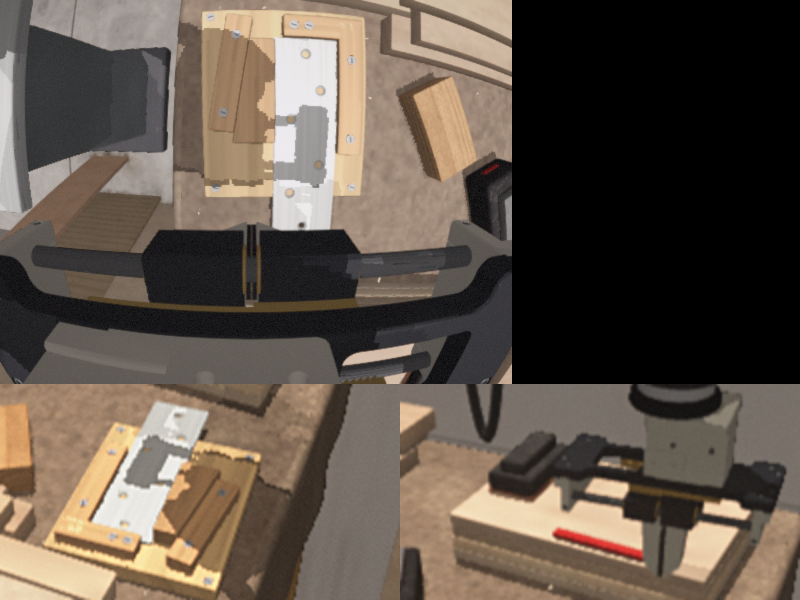

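The plate sits tight against the fence (columns 275–337) and the stop (row 38), with the wedge driven home between plate and cleat. The pencil is undisturbed and the gripper is clear of everything.

```bash
python3 -c "
from plant import *
print(close_job())"
```

```text
the job is handed in; nothing more can be done
None
```

The job is handed in after about 28 s: the plate lies against the fence and end stop with the wedge pushed tight (about 23 N at the last reading), the pencil is undisturbed, and the gripper is clear of everything.

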